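# Gauge a spare spindle collar on the stepped mandrel and set the size marker

### The arm

A 6-joint arm with a two-finger parallel gripper is mounted at the origin on the work surface. World frame = base frame: x ahead of the robot, y to its left, z up, the work surface at z = 0. Lengths are in m, angles in rad, forces in N, time in s.
With the tool pointing down it reaches from about 0.375 to 0.925 m from the base axis. Payload 5.7 kg.
Tool frame: the origin (TCP) lies between the finger pads; the fingertips stand 14 mm ahead of it and the grasp point (between the pads) lies 5 mm behind it; z points along the fingers, y is the line along which they close (so a half turn about z gives the same grasp; the last joint's range is limited). The gripper opens to 85 mm and grips with 20 to 120 N. Pads are 22 mm wide; open, the fingers measure 114 mm over their backs; the gripper's body (76 mm by 85 mm) begins 54 mm behind the grasp point. The pads swing forward as they close: fully open they stand 13 mm farther back than shut.
Start: joints at [1.214, 0.359, 1.51, -0, 1.272, -0.115], TCP at [0.144, 0.583, 0.245] pointing down, gripper open.
Joint ranges: [-2.97, 2.97], [-1.01, 2.36], [0.21, 2.38], [-0.96, 4.11], [0.2, 2.71], [-2.98, 2.98]. Speed limits (rad/s): [2.39, 2.39, 3.14, 3.14, 3.14, 3.14].

### API

Orientations are given as a unit quaternion [w, x, y, z].
In Python, from rig import env gives the robot as it stands.
- The arm moves only by the tool move_arm, never from a script. Its argument "commands" is a list of rows, each a list of 3 entries, a list of its own where there are three numbers: the shift along the tool's x, y, z each as a share of 200 mm, from -1 to 1, then the turn, a rotation vector about the tool's x, y, z each as a share of pi rad, from -1 to 1, then the opening, from 0 (shut) to 1 (fully open). In form: [[[x, y, z], [ax, ay, az], grip], ...]. A call has 1 to 20 rows; each row is the pose to reach, as a shift and turn from the pose commanded when the call began, along the tool's axes at that moment, turning the shorter way round; what a row does not reach only later rows make up. A row lasts 1/8 s, in which the tool goes at most 62.5 mm and 10.7 degrees, less where a joint would pass 70% of its speed; a pose out of reach is approached as far as the arm can. A call with a number of a shift or a turn outside -1 to 1 is refused whole. A call with a gripper value outside its range is refused whole. The fingers move at their own pace and stop on an object; the grip force is fixed at half the most. Time passes only in rows, so rows that repeat a pose let the fingers close. It gives the time, the measured TCP pose, the force, the opening and the grip force at its end, in the units of the state.
- env.get_obs(): the state, without advancing time (a new reading comes with each control period).
- env.capture(name): name is "side" or "top"; returns the picture (384x512x3 uint8, red, green, blue); there is no depth.
- env.calibration(name): a dict with "vfov" (degrees; the focal length in pixels is half the picture's height over the tangent of half this angle, whatever the lens; pixels are square), "cx", "cy" (the principal point, pixels), "k1" (the pictures are not rectified: a ray, as slopes to the right and down, at radius r is drawn at 1 + k1 r^2 times it, then the intrinsics apply), "R" (3x3) and "t" (3): a world point X has camera coordinates R X + t. Camera axes: x right, y down, z forward; pixel columns grow to the right and rows downward; lengths in m; the calibration is good to about 2 mm. A picture is of the moment at which its call begins. calibration takes no time and is no camera call.
- env.sign_off(): hands the job in; it is judged then, once.
The state is a dict: "time": time; "joint_pos": joint angles; "joint_velocities": joint speeds; "joint_efforts": joint torques, N m; "tcp_pos": TCP position; "ee_rot": TCP orientation; "ft_force": force on the tool from outside, world axes, zero at the start; "torque": the same for the moment, N m; "width": finger opening in m; "grip_force": force on a finger pad.
Only numpy, scipy, OpenCV 4.12 (cv2) and the standard library are available. Lean on these libraries where they do the work, as an engineer would, in place of code of your own. Each camera call takes 0.05 s, during which the arm holds its last target. There are 200 camera calls.

### The job

Take the collar that lies alone on the white board and slide it, gently and without letting go, down the stepped mandrel until it stops, then press it lightly home and leave it there, sitting flat on its step. See which step it stopped on and slide the marker block so that its pointer stands at the mark with as many studs as that step has grooves. Leave the two other collars and everything else on the table alone.

Things in the scene. Friction and masses are not known exactly. Their poses are not given: they have to be found in the camera images.
- collar_a_mid (a point): one of three plain grey plastic collars, all 60 mm outside and 28 mm high, standing with the bore upright; this point is its centre, half-way up; z is its axis. Bores: 22, 32 and 42 mm, one of each, names do not tell which. About 0.1 kg. At the start one is alone on the white board, two are on the wooden board
- collar_b_mid (a point): as collar_a
- collar_c_mid (a point): as collar_a
- mandrel_tip (a point): top centre of the bare-metal upright stepped mandrel, fixed to the table, 102 mm above it. A cone widens from 10 to 20 mm diameter over the first 10 mm, then come straight lands of 20, 30 and 40 mm and a 48 mm column, with flat shoulders (steps, outer edge bevelled 1.5 mm) between; dark foot 90 mm wide, 20 mm high. It gives 2 mm downward on a stiff spring (3 N to start, 8 N/mm), then is rigid. Press with 4 to 15 N; 25 N is too much
- step1 (a point): centre of the first step, 22 mm below the tip; one groove on the 30 mm land under it. A collar of 22 mm bore stops with its underside here
- step2 (a point): second step, 37 mm below the tip; two grooves on the 40 mm land under it. It stops a 32 mm bore
- step3 (a point): third step, 52 mm below the tip; three grooves on the 48 mm column under it. It stops a 42 mm bore
- work_board: white plastic board 130 x 130 mm, 6 mm thick, fixed, flat on the table, without a rim; origin at the centre of its underside
- stock (a point): centre of the top of the wooden board, 100 x 190 mm, 6 mm thick, fixed flat on the table, where the two other collars stand
- marker (a joint): travel of the marker block along its straight track, in m, 0 to 0.12; it starts near 0 and grows along the track's y axis. The pointer is at the one-stud mark at 0.045, two studs at 0.075, three studs at 0.105. It stays where it is left; about 2 N moves it
- marker_grip (a point): inside the black marker block, on its centre line, 15 mm below its top. The block is 28 mm (x, across the track) by 20 mm (y, along the track) and 40 mm high, rising from 14.5 to 54.5 mm above the table; axes are the track's, y along it in the direction of growing travel. A thin pointer at its foot points to -x, at the marks
- mark1 (a point): where marker_grip is when the pointer is at the mark with one stud (the row of marks itself is on a white strip 19 to 51 mm to the -x side of the track's centre line, 10 mm above the table)
- mark2 (a point): the same for the mark with two studs
- mark3 (a point): the same for the mark with three studs
- brush: yellow brush, 220 mm long, a bystander
- wrench: steel wrench 160 mm long, a bystander
- grease_jar: small clear jar with a white lid, 60 mm wide, 70 mm high, a bystander
- tin: flat dark tin 72 mm wide, 28 mm high, a bystander

How it is judged:
On the way, in this order (a step that is already met when the one before it is completed fails the run):
1. the collar from the white board is pressed lightly home (more than 3 N) on the step where it stops (((z of collar_a_mid in the frame of mandrel_tip between -0.011 and -0.005 m and horizontal distance between collar_a_mid and mandrel_tip below 0.003 m and angle between collar_a_mid's own z axis and vertical below 0.08 rad and contact force between collar_a and mandrel above 3 N and horizontal distance between each of collar_b_mid, collar_c_mid and stock below 0.075 m and distance of each of collar_b_mid, collar_c_mid from where it was at the start of the episode below 0.02 m) or (z of collar_b_mid in the frame of mandrel_tip between -0.026 and -0.02 m and horizontal distance between collar_b_mid and mandrel_tip below 0.003 m and angle between collar_b_mid's own z axis and vertical below 0.08 rad and contact force between collar_b and mandrel above 3 N and horizontal distance between each of collar_a_mid, collar_c_mid and stock below 0.075 m and distance of each of collar_a_mid, collar_c_mid from where it was at the start of the episode below 0.02 m) or (z of collar_c_mid in the frame of mandrel_tip between -0.041 and -0.035 m and horizontal distance between collar_c_mid and mandrel_tip below 0.003 m and angle between collar_c_mid's own z axis and vertical below 0.08 rad and contact force between collar_c and mandrel above 3 N and horizontal distance between each of collar_a_mid, collar_b_mid and stock below 0.075 m and distance of each of collar_a_mid, collar_b_mid from where it was at the start of the episode below 0.02 m))), for 0.15 s.
2. then the marker stands at the mark of that step (((z of collar_a_mid in the frame of mandrel_tip between -0.011 and -0.005 m and horizontal distance between collar_a_mid and mandrel_tip below 0.003 m and angle between collar_a_mid's own z axis and vertical below 0.08 rad and value of joint marker between 0.038 and 0.052 m) or (z of collar_b_mid in the frame of mandrel_tip between -0.026 and -0.02 m and horizontal distance between collar_b_mid and mandrel_tip below 0.003 m and angle between collar_b_mid's own z axis and vertical below 0.08 rad and value of joint marker between 0.068 and 0.082 m) or (z of collar_c_mid in the frame of mandrel_tip between -0.041 and -0.035 m and horizontal distance between collar_c_mid and mandrel_tip below 0.003 m and angle between collar_c_mid's own z axis and vertical below 0.08 rad and value of joint marker between 0.098 and 0.112 m))), for 0.1 s.
At the end, for the whole second after the job is handed in: The collar from the white board sits released and at rest on the mandrel step that fits its bore (height and centring within 3 mm, tilt under 0.08 rad); the marker rests within 7 mm of the mark with that step's count; the other collars are on the wooden board, moved under 20 mm (((z of collar_a_mid in the frame of mandrel_tip between -0.011 and -0.005 m and horizontal distance between collar_a_mid and mandrel_tip below 0.003 m and angle between collar_a_mid's own z axis and vertical below 0.08 rad and value of joint marker between 0.038 and 0.052 m and horizontal distance between each of collar_b_mid, collar_c_mid and stock below 0.075 m and distance of each of collar_b_mid, collar_c_mid from where it was at the start of the episode below 0.02 m and linear speed of collar_a below 0.02 m/s and velocity of joint marker between -0.01 and 0.01 m/s) or (z of collar_b_mid in the frame of mandrel_tip between -0.026 and -0.02 m and horizontal distance between collar_b_mid and mandrel_tip below 0.003 m and angle between collar_b_mid's own z axis and vertical below 0.08 rad and value of joint marker between 0.068 and 0.082 m and horizontal distance between each of collar_a_mid, collar_c_mid and stock below 0.075 m and distance of each of collar_a_mid, collar_c_mid from where it was at the start of the episode below 0.02 m and linear speed of collar_b below 0.02 m/s and velocity of joint marker between -0.01 and 0.01 m/s) or (z of collar_c_mid in the frame of mandrel_tip between -0.041 and -0.035 m and horizontal distance between collar_c_mid and mandrel_tip below 0.003 m and angle between collar_c_mid's own z axis and vertical below 0.08 rad and value of joint marker between 0.098 and 0.112 m and horizontal distance between each of collar_a_mid, collar_b_mid and stock below 0.075 m and distance of each of collar_a_mid, collar_b_mid from where it was at the start of the episode below 0.02 m and linear speed of collar_c below 0.02 m/s and velocity of joint marker between -0.01 and 0.01 m/s))); the robot touches nothing.
It fails at once if the collar is forced: more than 25 N between a collar and the mandrel (contact force between any of collar_a, collar_b, collar_c and mandrel above 25 N).
It fails at once if a collar is let go over the mandrel before it is home (5 mm or more above its step) ((horizontal distance between collar_a_mid and mandrel_tip below 0.03 m and z of collar_a_mid in the frame of mandrel_tip above -0.003 m and contact force between collar_a and the fingers below 0.02 N) or (horizontal distance between collar_b_mid and mandrel_tip below 0.03 m and z of collar_b_mid in the frame of mandrel_tip above -0.018 m and contact force between collar_b and the fingers below 0.02 N) or (horizontal distance between collar_c_mid and mandrel_tip below 0.03 m and z of collar_c_mid in the frame of mandrel_tip above -0.033 m and contact force between collar_c and the fingers below 0.02 N)).
It fails at once if a bystander is moved more than 20 mm (distance of any of brush, wrench, grease_jar, tin from where it was at the start of the episode above 0.02 m).
It also fails if it takes over 54 s, if anything falls off the work surface, if the arm or the gripper's body presses on something with over 40 N, if the wrist force passes 120 N, or if a joint passes its speed limit or range.

## Working session

There is one attempt and no reset: what is moved stays moved. The work goes in short steps, Python scripts to look and compute and a tool call to move; the robot and the scene stay as the last step left them, time stands still between calls to the robot, and variables do not carry over. Pictures are saved under pics/ and viewed, at most 10 in all, crops included, and the job is handed in when it is done.

Besides the shell and the picture viewer there is one more tool, called in YAML: its name, and indented under it one key for each argument. move_arm: Moves the arm, as the interface text tells. Shift numbers are shares of 200 mm and turn numbers shares of pi rad, none past 1 either way. Its arguments: {"type":"object","properties":{"commands":{"type":"array","items":{"type":"array"}}},"required":["commands"]}

```bash
mkdir -p pics; cat > h.py <<'E'
import numpy as np, cv2
from rig import env
def snap(n,f):
    im=env.capture(n); cv2.imwrite(f'pics/{f}.png',cv2.cvtColor(im,cv2.COLOR_RGB2BGR)); return im
def K(c): 
    f=192/np.tan(np.radians(c['vfov'])/2); return f
def ray(n,u,v):
    c=env.calibration(n); f=K(c)
    d=np.array([(u-c['cx'])/f,(v-c['cy'])/f]); s=d.copy()
    for _ in range(20): s=d/(1+c['k1']*(s@s))
    R=np.array(c['R']);t=np.array(c['t'])
    return -R.T@t, R.T@np.array([s[0],s[1],1])
def plane(n,u,v,z):
    o,d=ray(n,u,v); return o+d*(z-o[2])/d[2]
def proj(n,X):
    c=env.calibration(n); p=np.array(c['R'])@np.array(X)+np.array(c['t']); s=p[:2]/p[2]
    s=s*(1+c['k1']*(s@s)); return K(c)*s+[c['cx'],c['cy']]
def tri(a,b):
    A=[];B=[]
    M=np.zeros((3,3));q=np.zeros(3)
    for n,u,v in (a,b):
        o,d=ray(n,u,v);d=d/np.linalg.norm(d);P=np.eye(3)-np.outer(d,d);M+=P;q+=P@o
    return np.linalg.solve(M,q)
E
python3 - <<'E'
from h import *
for n in('top','side'):
    im=snap(n,n+'0'); cv2.imwrite(f'pics/{n}0b.png',cv2.cvtColor(cv2.resize(im,(800,600),interpolation=cv2.INTER_CUBIC),cv2.COLOR_RGB2BGR))
    o,d=ray(n,256,192);print(n,o,d,env.calibration(n)['vfov'])
o=env.get_obs();print(o)
E
```

```text
top [0.4197786  0.02961549 1.05851065] [ 0.12784388 -0.00895494 -0.99184512] 53.81159927435716
side [0.35980418 0.75009013 0.50336514] [ 0.24101388 -0.84121489 -0.48404971] 56.68294417548631
{'time': 0.1, 'joint_pos': array([ 1.21390106e+00,  3.59443505e-01,  1.51132899e+00, -1.32302601e-05,
        1.27247779e+00, -1.15104983e-01]), 'joint_velocities': array([ 0.00034224, -0.00080312, -0.00403518,  0.00204819, -0.00132583,
       -0.00266008]), 'joint_efforts': array([ 1.11797617e-03, -5.28643906e+01, -2.79350889e+01, -1.13812910e-04,
        4.85369688e-03,  1.07903148e-06]), 'tcp_pos': array([0.1434743 , 0.58199252, 0.24452952]), 'ee_rot': array([-1.87644088e-04,  1.20598887e-01,  9.92700973e-01, -8.07320793e-04]), 'ft_force': array([ 0.28846985,  0.51993293, -0.42559948]), 'torque': array([ 0.01682358,  0.02746987, -0.00172021]), 'grip_force': 0.0, 'width': 0.08519803943677211}
```

View pics/top0b.png

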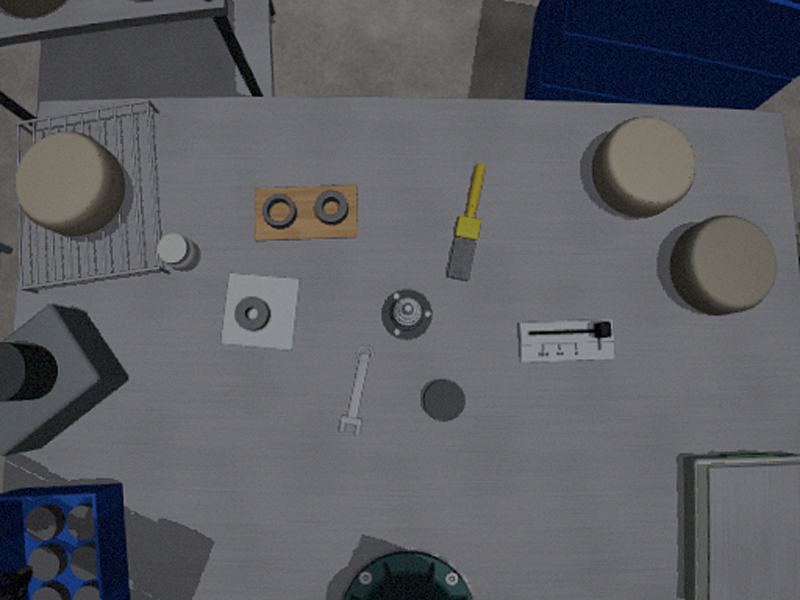

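View pics/side0b.png

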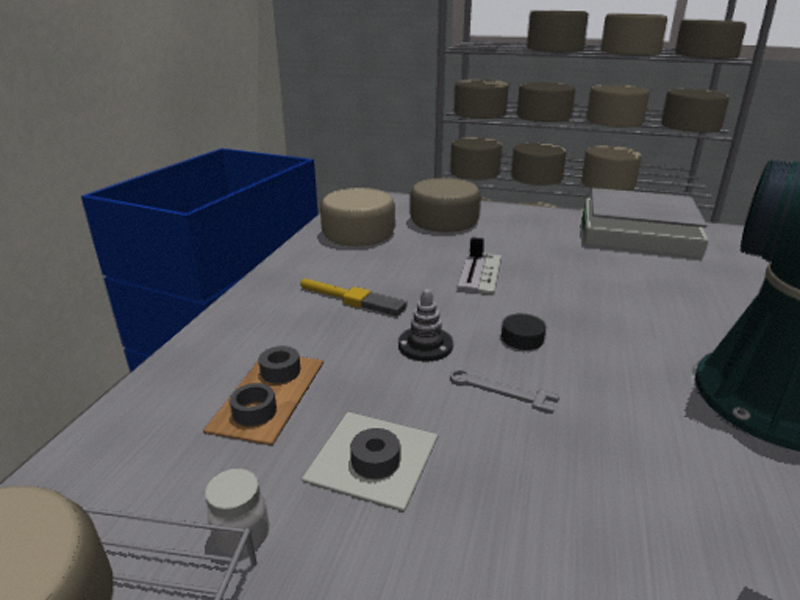

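The top view (800 px scale) shows the lone collar on the white board at (252,313), the mandrel at (408,312) and the marker block at (601,329), with the mark strip on its image-lower side. The other two collars, on the wooden board at (279,210) and (331,207), have larger bores. The lone collar's bore looks smallest. Next I'll measure all of this.

```bash
python3 - <<'E'
from h import *
T=cv2.imread('pics/top0.png');S=cv2.imread('pics/side0.png')
def dark(im,n,box,thr,z,inv=True):
    x0,y0,x1,y1=box; k=4
    g=cv2.cvtColor(im[y0:y1,x0:x1],cv2.COLOR_BGR2GRAY); g=cv2.resize(g,None,fx=k,fy=k,interpolation=cv2.INTER_CUBIC)
    m=(g<thr).astype(np.uint8) if inv else (g>thr).astype(np.uint8)
    cs,h=cv2.findContours(m,cv2.RETR_CCOMP,cv2.CHAIN_APPROX_NONE)
    for c,hh in zip(cs,h[0]):
        a=cv2.contourArea(c)
        if a<150: continue
        p=np.array([plane(n,(q[0][0]+.5)/k-.5+x0,(q[0][1]+.5)/k-.5+y0,z) for q in c],np.float32)[:,:2]
        e=cv2.fitEllipse((p*1000)) ; r=cv2.minAreaRect(p*1000)
        print(n,box,thr,'hole' if hh[3]>=0 else 'outer','ell',np.round(e[0],1),np.round(e[1],1),'rect',np.round(r[0],1),np.round(r[1],1),round(r[2],1))
s=.64
for t in(85,100): dark(T,'top',(149,188,175,213),t,.034)
for t in(70,90): dark(T,'top',(166,122,190,146),t,.034); dark(T,'top',(200,120,224,144),t,.034)
for t in(80,95): dark(T,'top',(240,180,282,220),t,.02)
for t in(45,70): dark(T,'top',(376,202,394,218),t,.0545)
dark(T,'top',(325,200,400,236),165,.01,False)
for p in [(408,305),(408,310)]: print(plane('top',p[0]*s,p[1]*s,.102))
a=cv2.resize(T[175:240,235:400],None,fx=4,fy=4,interpolation=cv2.INTER_CUBIC)
b=cv2.resize(S[140:330,180:330],None,fx=4,fy=4,interpolation=cv2.INTER_CUBIC)[:, :600]
c=cv2.resize(T[175:240,140:190],None,fx=4,fy=4,interpolation=cv2.INTER_CUBIC)[:,:180]
cv2.imwrite('pics/c1.png',a);
cv2.imwrite('pics/c2.png',cv2.resize(S[140:310,190:330],None,fx=3.5,fy=3.5,interpolation=cv2.INTER_CUBIC))
E
```

```text
top (149, 188, 175, 213) 85 outer ell [525.2 278.9] [56.8 62.7] rect [525.4 279.1] [62.8 56.5] 62.5
top (149, 188, 175, 213) 85 hole ell [514.9 265.2] [12.7 36. ] rect [514.2 264.7] [12.5 38.2] 52.2
top (149, 188, 175, 213) 85 hole ell [525.2 277.9] [17.6 23.4] rect [525.9 277.1] [18.3 23.6] 46.5
top (149, 188, 175, 213) 85 hole ell [530.7 295.6] [ 7.3 20. ] rect [530.3 296.1] [ 7.3 21.7] 80.7
top (149, 188, 175, 213) 100 outer ell [525.3 279.3] [58.7 64.1] rect [525.4 279.2] [64.2 58.4] 63.6
top (149, 188, 175, 213) 100 hole ell [525.2 278.3] [16.2 20.3] rect [525.2 278.4] [19.9 16.6] 2.4
top (166, 122, 190, 146) 70 outer ell [710.8 240.4] [57.  62.7] rect [694.9 232.4] [33.3 61.2] 24.3
top (166, 122, 190, 146) 70 outer ell [712.7 240.8] [41.5 43.9] rect [721.4 245.6] [27.8 45.4] 27.5
top (200, 120, 224, 144) 70 outer ell [720.9 147.3] [59.1 66. ] rect [702.3 142.1] [33.2 60.6] 15.8
top (200, 120, 224, 144) 70 outer ell [722.2 147.9] [30.9 33. ] rect [727.8 149.8] [22.1 35.4] 19.2
top (166, 122, 190, 146) 90 outer ell [710.9 239.5] [61.5 66.3] rect [712.  239.8] [63.2 62.9] 0.4
top (166, 122, 190, 146) 90 hole ell [709.5 238.7] [33.2 37. ] rect [709.  239.3] [33.  36.7] 47.3
top (200, 120, 224, 144) 90 outer ell [718.2 146.7] [63.  65.5] rect [718.4 145.7] [64.8 65. ] 47.3
top (200, 120, 224, 144) 90 hole ell [717.3 147. ] [23.9 25.3] rect [717.6 147.1] [23.9 25.3] 0.5
top (240, 180, 282, 220) 80 outer ell [539.3   7.7] [17.6 19.7] rect [539.    9.7] [19.5 16.4] 12.3Traceback (most recent call last):
  File "<stdin>", line 17, in <module>
  File "<stdin>", line 11, in dark
  File "h.py", line 14, in plane
    o,d=ray(n,u,v); return o+d*(z-o[2])/d[2]
        ~~~^^^^^^^
  File "h.py", line 8, in ray
    c=env.calibration(n); f=K(c)
ValueError: time passes only in moves, steps and waits
```

```bash
sed -i 's/env.calibration(n)/cal(n)/; s/^from rig import env/from rig import env\nfrom functools import lru_cache\n@lru_cache\ndef cal(n): return env.calibration(n)/' h.py
sed -i 's/c=env.calibration(n)/c=cal(n)/' h.py
cat > d.py <<'E'
from h import *
def dark(im,n,box,thr,z,inv=True,amin=150):
    x0,y0,x1,y1=box; k=4
    g=cv2.cvtColor(im[y0:y1,x0:x1],cv2.COLOR_BGR2GRAY); g=cv2.resize(g,None,fx=k,fy=k,interpolation=cv2.INTER_CUBIC)
    m=(g<thr).astype(np.uint8) if inv else (g>thr).astype(np.uint8)
    cs,h=cv2.findContours(m,cv2.RETR_CCOMP,cv2.CHAIN_APPROX_NONE)
    for c,hh in zip(cs,h[0]):
        a=cv2.contourArea(c)
        if a<amin: continue
        p=np.array([plane(n,(q[0][0]+.5)/k-.5+x0,(q[0][1]+.5)/k-.5+y0,z) for q in c],np.float32)[:,:2]
        e=cv2.fitEllipse((p*1000)) ; r=cv2.minAreaRect(p*1000)
        print(n,box,thr,'hole' if hh[3]>=0 else 'outer','ell',np.round(e[0],1),np.round(e[1],1),'rect',np.round(r[0],1),np.round(r[1],1),round(r[2],1))
E
python3 - <<'E'
from d import *
T=cv2.imread('pics/top0.png');S=cv2.imread('pics/side0.png')
for t in(70,90,100): dark(T,'top',(240,182,282,220),t,.02,amin=2000)
for t in(45,60): dark(T,'top',(378,203,394,218),t,.0545,amin=500)
for t in(130,150):dark(T,'top',(325,200,400,236),t,.01,False,amin=5000)
cv2.imwrite('pics/c1.png',cv2.resize(T[180:235,240:400],None,fx=5,fy=5,interpolation=cv2.INTER_CUBIC))
cv2.imwrite('pics/c2.png',cv2.resize(S[140:310,190:330],None,fx=3.5,fy=3.5,interpolation=cv2.INTER_CUBIC))
E
```

```text
top (240, 182, 282, 220) 70 outer ell [528.7  10.1] [84.2 87. ] rect [529.3   9.8] [88.3 87. ] 81.1
top (240, 182, 282, 220) 70 hole ell [534.4   7.5] [50.2 51.6] rect [534.4   7.6] [50.9 52. ] 45.6
top (240, 182, 282, 220) 90 outer ell [528.8   9.1] [87.5 90.8] rect [529.3   8.9] [90.1 90.5] 0.7
top (240, 182, 282, 220) 90 hole ell [534.1   7.2] [47.  49.9] rect [534.4   7.3] [49.3 48.3] 0.7
top (240, 182, 282, 220) 100 outer ell [529.7   9.4] [90.8 91.5] rect [529.7   8.9] [92.2 91.8] 0.7
top (240, 182, 282, 220) 100 hole ell [533.9   6.9] [44.9 49.2] rect [534.4   7.3] [47.9 46.9] 0.7
top (378, 203, 394, 218) 45 outer ell [ 502.3 -327. ] [27.8 35.9] rect [ 501.2 -325.5] [27.8 37.1] 9.7
top (378, 203, 394, 218) 60 outer ell [ 502.1 -326.8] [29.4 36.6] rect [ 500.3 -325.1] [31.6 35.9] 2.0
top (325, 200, 400, 236) 130 outer ell [ 480.5 -268.7] [ 73.6 168.9] rect [ 486.1 -279. ] [ 70.6 168.3] 2.6
```

View pics/c1.png

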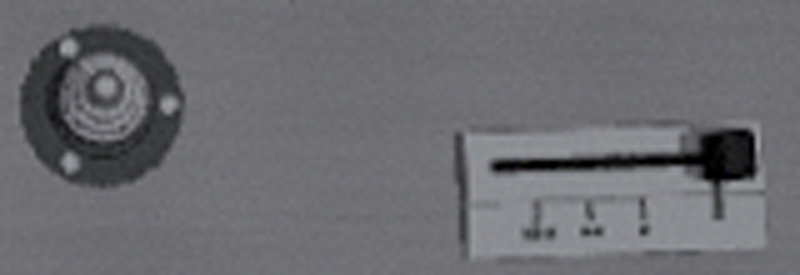

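View pics/c2.png

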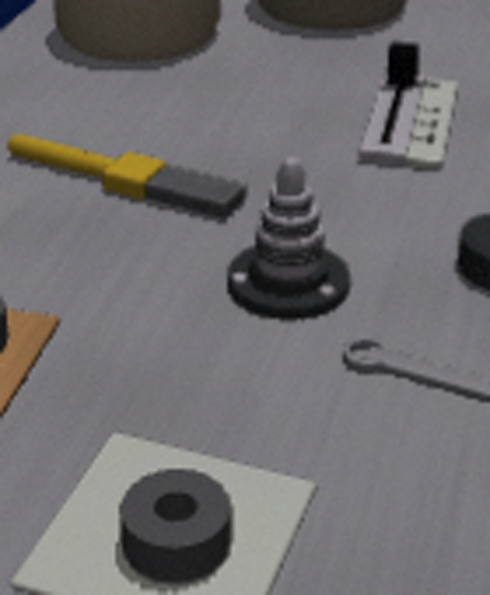

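The crops show the mandrel tip at top px (261,197.4) and side px (273.1,186.3). The pointer stands at the right end, and the one-stud mark is the nearest to it. The lone collar's bore measures about 20 mm against about 34–43 and 25–32 mm for the others, so it is the 22 mm collar and should stop on step 1. I'll move to it now.

move_arm:
  commands:
    - [[-1, -0.46, 0], [0, 0, -0.077], 1]
    - [[-1, -0.46, 0], [0, 0, -0.077], 1]
    - [[-1, -0.46, 0], [0, 0, -0.077], 1]
    - [[-1, -0.46, 0], [0, 0, -0.077], 1]
    - [[-1, -0.46, 0], [0, 0, -0.077], 1]
    - [[-1, -0.46, 0], [0, 0, -0.077], 1]

```text
time: 0.85
tcp_pos: [0.3153, 0.4454, 0.245]
ee_rot: [-0.0, 0.0, 1.0, -0.0]
ft_force: [0.1, -0.2, -0.4]
width: 0.0852
grip_force: 0.0
```

```bash
python3 - <<'E'
from h import *
o=env.get_obs();print(o['tcp_pos'],o['ee_rot'],o['ft_force'])
print('tip',tri(('top',261,197.4),('side',273.1,186.3)),plane('top',261,197.4,.102))
print(proj('top',[.525,.278,.034]),proj('side',[.525,.278,.034]))
for u in(718,642,590,537): print(plane('top',240+u/5,180+205/5,.01))
print(plane('top',240+490/5,180+167/5,.01),plane('top',240+700/5,180+158/5,.01))
E
```

```text
[0.31533986 0.44539929 0.24502234] [-4.58528451e-04  2.08793006e-04  9.99999870e-01 -8.23809771e-05] [ 0.11280589 -0.20706459 -0.43897642]
tip [0.5295738  0.00800782 0.09867098] [0.52936996 0.0081117  0.102     ]
[161.77195311 200.57299232] [240.61289997 282.33250351]
[ 0.47709565 -0.3386879   0.01      ]
[ 0.47684673 -0.29509146  0.01      ]
[ 0.47665737 -0.26547785  0.01      ]
[ 0.47644884 -0.2354533   0.01      ]
[ 0.49743534 -0.2092784   0.01      ] [ 0.50344469 -0.32910408  0.01      ]
```

move_arm:
  commands:
    - [[-1, -0.84, 0.3], [0, 0, 0], 1]
    - [[-1, -0.84, 0.3], [0, 0, 0], 1]
    - [[-1, -0.84, 0.3], [0, 0, 0], 1]
    - [[-1, -0.84, 0.6], [0, 0, 0], 1]
    - [[-1, -0.84, 0.6], [0, 0, 0], 1]
    - [[-1, -0.84, 0.6], [0, 0, 0], 1]
    - [[-1, -0.84, 0.6], [0, 0, 0], 1]
    - [[-1, -0.84, 0.6], [0, 0, 0], 1]

```text
time: 1.85
tcp_pos: [0.5155, 0.2789, 0.1265]
ee_rot: [0.001, -0.001, 1.0, 0.0]
ft_force: [0.2, 0.3, 0.5]
width: 0.0855
grip_force: 0.0
```

move_arm:
  commands:
    - [[-0.05, 0, 0.2], [0, 0, 0], 1]
    - [[-0.05, 0, 0.35], [0, 0, 0], 1]
    - [[-0.05, 0, 0.45], [0, 0, 0], 1]
    - [[-0.05, 0, 0.52], [0, 0, 0], 1]
    - [[-0.05, 0, 0.52], [0, 0, 0], 1]
    - [[-0.05, 0, 0.52], [0, 0, 0], 1]

```text
time: 2.6
tcp_pos: [0.5264, 0.2779, 0.0223]
ee_rot: [0.001, -0.0, 1.0, 0.0]
ft_force: [0.1, -0.4, -0.0]
width: 0.0855
grip_force: 0.0
```

```bash
python3 - <<'E'
from h import *
im=snap('side','g1'); print(env.get_obs()['tcp_pos'])
cv2.imwrite('pics/g1c.png',cv2.cvtColor(cv2.resize(im[200:350,150:350],None,fx=3.5,fy=3.5,interpolation=cv2.INTER_CUBIC),cv2.COLOR_RGB2BGR))
E
```

```text
[0.52652444 0.27780553 0.02236773]
```

View pics/g1c.png

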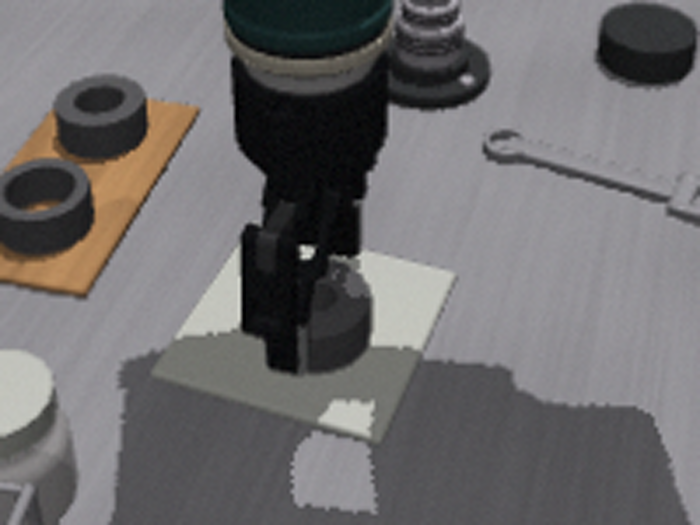

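The near finger is at crop px (285,370) and the collar centre at about (317,288). That offset fits a finger 45 mm nearer the camera at the same x, so the fingers straddle the collar. Closing now.

move_arm:
  commands:
    - [[0, 0, 0], [0, 0, 0], 0.5]
    - [[0, 0, 0], [0, 0, 0], 0.5]
    - [[0, 0, 0], [0, 0, 0], 0.5]
    - [[0, 0, 0], [0, 0, 0], 0.5]
    - [[0, 0, 0], [0, 0, 0], 0.5]
    - [[0, 0, 0], [0, 0, 0], 0.5]
    - [[0, 0, 0], [0, 0, 0], 0.5]
    - [[0, 0, 0], [0, 0, 0], 0.5]

```text
time: 3.65
tcp_pos: [0.5264, 0.2777, 0.0228]
ee_rot: [0.001, -0.0, 1.0, 0.0]
ft_force: [-1.5, 0.2, 8.8]
width: 0.0587
grip_force: 62.6
```

move_arm:
  commands:
    - [[0, 0, -0.1], [0, 0, 0], 0.5]
    - [[0, 0, -0.3], [0, 0, 0], 0.5]
    - [[0, 0, -0.5], [0, 0, 0], 0.5]
    - [[0, 0, -0.7], [0, 0, 0], 0.5]
    - [[0, 0, -0.7], [0, 0, 0], 0.5]
    - [[0, 0, -0.7], [0, 0, 0], 0.5]
    - [[0, 0, -0.7], [0, 0, 0], 0.5]

```text
time: 4.53
tcp_pos: [0.5246, 0.2768, 0.1597]
ee_rot: [-0.001, -0.0, 1.0, -0.001]
ft_force: [0.3, -0.7, -0.2]
width: 0.0584
grip_force: 64.7
```

```bash
python3 - <<'E'
from h import *
o=env.get_obs();print(o['tcp_pos'],o['ft_force'],o['width'],o['grip_force'])
im=snap('side','g2'); 
x,y=proj('side',o['tcp_pos']).astype(int);x0,y0=x-70,y-60
print(x0,y0,proj('side',o['tcp_pos']+[0,0,.011]))
cv2.imwrite('pics/g2c.png',cv2.cvtColor(cv2.resize(im[y0:y0+120,x0:x0+140],None,fx=5,fy=5,interpolation=cv2.INTER_CUBIC),cv2.COLOR_RGB2BGR))
E
```

```text
[0.52463433 0.27680061 0.15966705] [ 0.28795424 -0.68269659 -0.19884349] 0.058437292505678466 64.66897347941995
169 166 [239.30487851 221.06493678]
```

View pics/g2c.png

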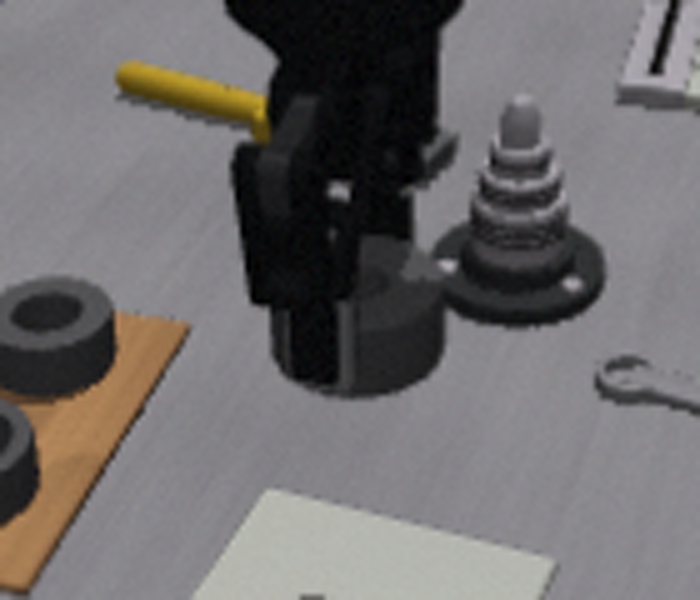

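The collar is held level, spanning crop columns 271–445 (centre 358). That puts its axis about 1.5 mm to −x of the TCP, which agrees with the earlier top-view measurement. I'll carry it to the mandrel.

move_arm:
  commands:
    - [[-0.03, -0.2, 0], [0, 0, 0], 0.5]
    - [[-0.03, -0.4, 0], [0, 0, 0], 0.5]
    - [[-0.03, -0.6, 0], [0, 0, 0], 0.5]
    - [[-0.03, -0.8, 0], [0, 0, 0], 0.5]
    - [[-0.03, -1, 0], [0, 0, 0], 0.5]
    - [[-0.03, -1, 0], [0, 0, 0], 0.5]

```text
time: 5.32
tcp_pos: [0.5312, 0.075, 0.1603]
ee_rot: [-0.001, 0.002, 1.0, -0.0]
ft_force: [-0.1, -0.1, -1.2]
width: 0.0584
grip_force: 64.8
```

move_arm:
  commands:
    - [[0, -0.15, 0], [0, 0, 0], 0.5]
    - [[0, -0.28, 0], [0, 0, 0], 0.5]
    - [[0, -0.34, 0], [0, 0, 0], 0.5]
    - [[0, -0.34, 0], [0, 0, 0], 0.5]
    - [[0, -0.34, 0], [0, 0, 0], 0.5]
    - [[0, -0.34, 0], [0, 0, 0], 0.5]

```text
time: 6.08
tcp_pos: [0.5318, 0.0102, 0.1613]
ee_rot: [-0.0, -0.0, 1.0, 0.0]
ft_force: [-0.3, 1.0, -0.9]
width: 0.0587
grip_force: 64.8
```

```bash
python3 - <<'E'
from h import *
o=env.get_obs();print(o['tcp_pos'],o['ee_rot'],o['ft_force'],o['width'],o['grip_force'])
im=snap('side','g3'); 
x0,y0=203,120
cv2.imwrite('pics/g3c.png',cv2.cvtColor(cv2.resize(im[y0:y0+120,x0:x0+140],None,fx=5,fy=5,interpolation=cv2.INTER_CUBIC),cv2.COLOR_RGB2BGR))
for z in(.102,.143,.171): print(proj('side',[.5295,.0082,z]))
E
```

```text
[0.53180748 0.01019144 0.1612686 ] [-6.70847884e-05 -4.94779114e-04  9.99999870e-01  1.00271040e-04] [-0.30991353  0.99348688 -0.9081592 ] 0.0587299670651898 64.83953431248665
[273.06942878 185.11151877]
[273.46687555 169.74099362]
[273.74684375 158.82924708]
```

View pics/g3c.png

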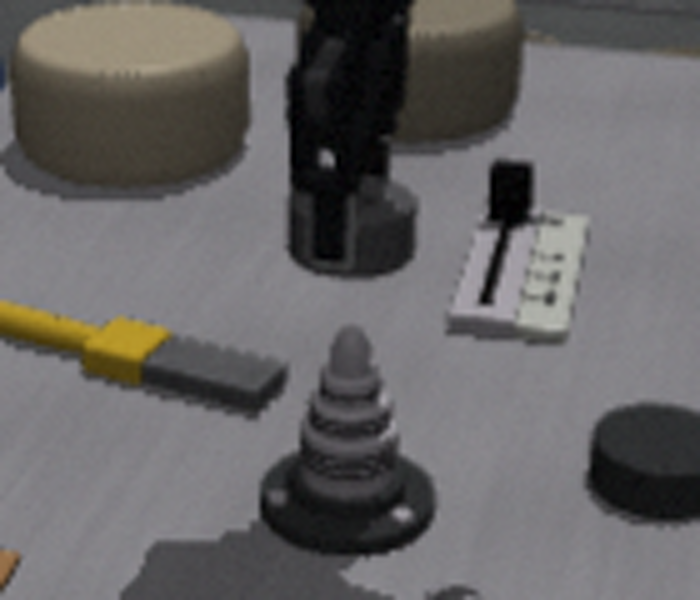

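The collar spans crop columns 289–416 (centre 352.5). The mandrel axis, projected up to the collar's height, is at about 352.7, so x is aligned. Lowering to just above the tip.

move_arm:
  commands:
    - [[0, -0.008, 0.05], [0, 0, 0], 0.5]
    - [[0, -0.008, 0.1], [0, 0, 0], 0.5]
    - [[0, -0.008, 0.14], [0, 0, 0], 0.5]
    - [[0, -0.008, 0.17], [0, 0, 0], 0.5]
    - [[0, -0.008, 0.17], [0, 0, 0], 0.5]
    - [[0, -0.008, 0.17], [0, 0, 0], 0.5]

```text
time: 6.88
tcp_pos: [0.532, 0.0076, 0.1274]
ee_rot: [0.0, -0.0, 1.0, -0.0]
ft_force: [0.4, 0.2, -1.8]
width: 0.0586
grip_force: 64.8
```

move_arm:
  commands:
    - [[0, 0, 0.01], [0, 0, 0], 0.5]
    - [[0, 0, 0.02], [0, 0, 0], 0.5]
    - [[0, 0, 0.03], [0, 0, 0], 0.5]
    - [[0, 0, 0.04], [0, 0, 0], 0.5]
    - [[0, 0, 0.05], [0, 0, 0], 0.5]
    - [[0, 0, 0.05], [0, 0, 0], 0.5]

```text
time: 7.62
tcp_pos: [0.5317, 0.0077, 0.1171]
ee_rot: [-0.0, -0.0, 1.0, -0.0]
ft_force: [-0.5, 0.3, -0.9]
width: 0.0587
grip_force: 64.8
```

move_arm:
  commands:
    - [[0, 0, 0.005], [0, 0, 0], 0.5]
    - [[0, 0, 0.01], [0, 0, 0], 0.5]
    - [[0, 0, 0.015], [0, 0, 0], 0.5]
    - [[0, 0, 0.02], [0, 0, 0], 0.5]
    - [[0, 0, 0.025], [0, 0, 0], 0.5]

```text
time: 8.25
tcp_pos: [0.5319, 0.0077, 0.1122]
ee_rot: [-0.0, -0.0, 1.0, -0.0]
ft_force: [0.1, 0.4, -1.5]
width: 0.0587
grip_force: 64.8
```

move_arm:
  commands:
    - [[0, 0, 0.005], [0, 0, 0], 0.5]
    - [[0, 0, 0.01], [0, 0, 0], 0.5]
    - [[0, 0, 0.01], [0, 0, 0], 0.5]

```text
time: 8.62
tcp_pos: [0.5318, 0.0077, 0.1102]
ee_rot: [-0.0, -0.0, 1.0, -0.0]
ft_force: [0.5, 0.7, -1.2]
width: 0.0589
grip_force: 64.8
```

move_arm:
  commands:
    - [[0, 0, 0.005], [0, 0, 0], 0.5]
    - [[0, 0, 0.01], [0, 0, 0], 0.5]
    - [[0, 0, 0.01], [0, 0, 0], 0.5]

```text
time: 9.0
tcp_pos: [0.5318, 0.0077, 0.1082]
ee_rot: [-0.0, -0.0, 1.0, -0.0]
ft_force: [0.7, -0.8, -1.3]
width: 0.0583
grip_force: 64.8
```

move_arm:
  commands:
    - [[0, 0, 0.005], [0, 0, 0], 0.5]
    - [[0, 0, 0.01], [0, 0, 0], 0.5]
    - [[0, 0, 0.01], [0, 0, 0], 0.5]

```text
time: 9.38
tcp_pos: [0.5318, 0.0077, 0.1062]
ee_rot: [-0.0, -0.0, 1.0, -0.0]
ft_force: [-0.5, 0.7, -1.9]
width: 0.0584
grip_force: 64.8
```

move_arm:
  commands:
    - [[0, 0, 0.005], [0, 0, 0], 0.5]
    - [[0, 0, 0.01], [0, 0, 0], 0.5]
    - [[0, 0, 0.015], [0, 0, 0], 0.5]
    - [[0, 0, 0.02], [0, 0, 0], 0.5]
    - [[0, 0, 0.02], [0, 0, 0], 0.5]

```text
time: 10.0
tcp_pos: [0.5318, 0.0077, 0.1022]
ee_rot: [-0.0, -0.0, 1.0, -0.0]
ft_force: [-0.6, -0.1, -1.1]
width: 0.0589
grip_force: 64.8
```

move_arm:
  commands:
    - [[0, 0, 0.005], [0, 0, 0], 0.5]
    - [[0, 0, 0.01], [0, 0, 0], 0.5]
    - [[0, 0, 0.015], [0, 0, 0], 0.5]
    - [[0, 0, 0.015], [0, 0, 0], 0.5]

```text
time: 10.5
tcp_pos: [0.5318, 0.0077, 0.0992]
ee_rot: [-0.0, -0.0, 1.0, -0.0]
ft_force: [-0.0, 0.8, -0.7]
width: 0.0589
grip_force: 64.8
```

Close to the step now, so I'll use half-millimetre increments.

move_arm:
  commands:
    - [[0, 0, 0.0025], [0, 0, 0], 0.5]
    - [[0, 0, 0.005], [0, 0, 0], 0.5]
    - [[0, 0, 0.005], [0, 0, 0], 0.5]

```text
time: 10.88
tcp_pos: [0.5318, 0.0077, 0.0983]
ee_rot: [-0.0, -0.0, 1.0, -0.0]
ft_force: [0.5, 0.7, -1.2]
width: 0.0585
grip_force: 64.8
```

move_arm:
  commands:
    - [[0, 0, 0.0025], [0, 0, 0], 0.5]
    - [[0, 0, 0.005], [0, 0, 0], 0.5]
    - [[0, 0, 0.005], [0, 0, 0], 0.5]

```text
time: 11.25
tcp_pos: [0.5318, 0.0077, 0.0973]
ee_rot: [-0.0, -0.0, 1.0, -0.0]
ft_force: [-0.7, -0.5, -1.5]
width: 0.0587
grip_force: 64.8
```

move_arm:
  commands:
    - [[0, 0, 0.0025], [0, 0, 0], 0.5]
    - [[0, 0, 0.0025], [0, 0, 0], 0.5]

```text
time: 11.5
tcp_pos: [0.5319, 0.0077, 0.0969]
ee_rot: [0.0, -0.0, 1.0, -0.0]
ft_force: [-0.1, 0.9, 0.1]
width: 0.0586
grip_force: 65.0
```

Contact is just starting, at the expected height for step 1. I'll press in small steps.

move_arm:
  commands:
    - [[0, 0, 0.002], [0, 0, 0], 0.5]
    - [[0, 0, 0.002], [0, 0, 0], 0.5]

```text
time: 11.75
tcp_pos: [0.532, 0.0077, 0.0967]
ee_rot: [0.0, -0.0, 1.0, -0.0]
ft_force: [-1.4, 0.1, 3.0]
width: 0.0585
grip_force: 65.2
```

move_arm:
  commands:
    - [[0, 0, 0.002], [0, 0, 0], 0.5]
    - [[0, 0, 0.002], [0, 0, 0], 0.5]

```text
time: 12.0
tcp_pos: [0.532, 0.0077, 0.0963]
ee_rot: [0.0, -0.0, 1.0, -0.0]
ft_force: [-2.0, -0.4, 6.2]
width: 0.0585
grip_force: 65.4
```

move_arm:
  commands:
    - [[0, 0, 0.001], [0, 0, 0], 0.5]
    - [[0, 0, 0.001], [0, 0, 0], 0.5]
    - [[0, 0, 0.001], [0, 0, 0], 0.5]
    - [[0, 0, 0.001], [0, 0, 0], 0.5]

```text
time: 12.5
tcp_pos: [0.532, 0.0077, 0.0962]
ee_rot: [0.0, -0.0, 1.0, -0.0]
ft_force: [-1.0, 1.2, 5.5]
width: 0.0587
grip_force: 65.5
```

```bash
python3 - <<'E'
from h import *
im=snap('side','g4'); 
x0,y0=203,130
cv2.imwrite('pics/g4c.png',cv2.cvtColor(cv2.resize(im[y0:y0+110,x0:x0+140],None,fx=5,fy=5,interpolation=cv2.INTER_CUBIC),cv2.COLOR_RGB2BGR))
E
```

```text
(no output)
```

View pics/g4c.png

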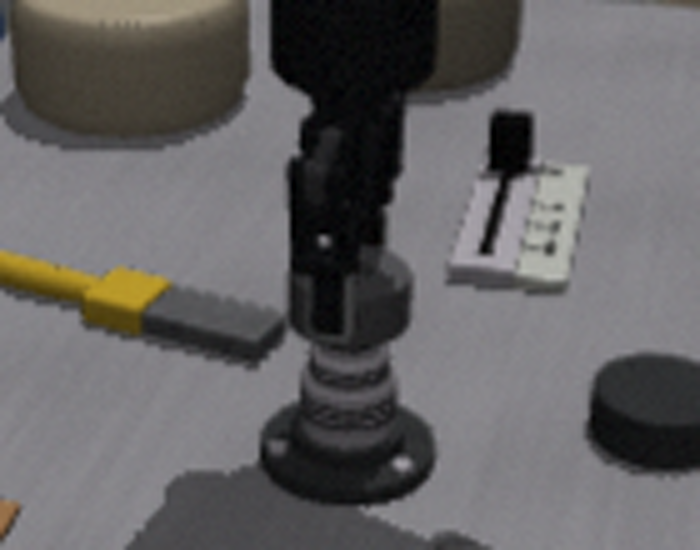

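The collar sits level on the first step: below it (crop centre about (350,350)) the 30 mm land, the two-groove land and the column are all visible. The pressing force is about 6–7 N. Releasing and rising.

move_arm:
  commands:
    - [[0, 0, 0], [0, 0, 0], 0.75]
    - [[0, 0, 0], [0, 0, 0], 0.8]
    - [[0, 0, 0], [0, 0, 0], 1]
    - [[0, 0, 0], [0, 0, 0], 1]
    - [[0, 0, 0], [0, 0, 0], 1]
    - [[0, 0, 0], [0, 0, 0], 1]

```text
time: 13.3
tcp_pos: [0.5319, 0.0077, 0.0958]
ee_rot: [-0.0, -0.0, 1.0, -0.0]
ft_force: [0.2, -0.4, 0.9]
width: 0.0854
grip_force: 0.0
```

move_arm:
  commands:
    - [[0, 0, -0.05], [0, 0, 0], 1]
    - [[0, 0, -0.15], [0, 0, 0], 1]
    - [[0, 0, -0.3], [0, 0, 0], 1]
    - [[0, 0, -0.4], [0, 0, 0], 1]
    - [[0, 0, -0.4], [0, 0, 0], 1]
    - [[0, 0, -0.4], [0, 0, 0], 1]

```text
time: 14.05
tcp_pos: [0.5314, 0.0078, 0.1755]
ee_rot: [-0.0, -0.0, 1.0, -0.0]
ft_force: [-0.1, 0.3, -0.1]
width: 0.0853
grip_force: 0.0
```

```bash
python3 - <<'E'
from h import *
o=env.get_obs();print(o['tcp_pos'],o['ft_force'],o['width'])
im=snap('side','g5'); 
x0,y0=203,130
cv2.imwrite('pics/g5c.png',cv2.cvtColor(cv2.resize(im[y0:y0+110,x0:x0+140],None,fx=5,fy=5,interpolation=cv2.INTER_CUBIC),cv2.COLOR_RGB2BGR))
E
```

```text
[0.53140667 0.00777056 0.17545107] [-0.08403439  0.26297861 -0.12570165] 0.08526904065345975
```

View pics/g5c.png

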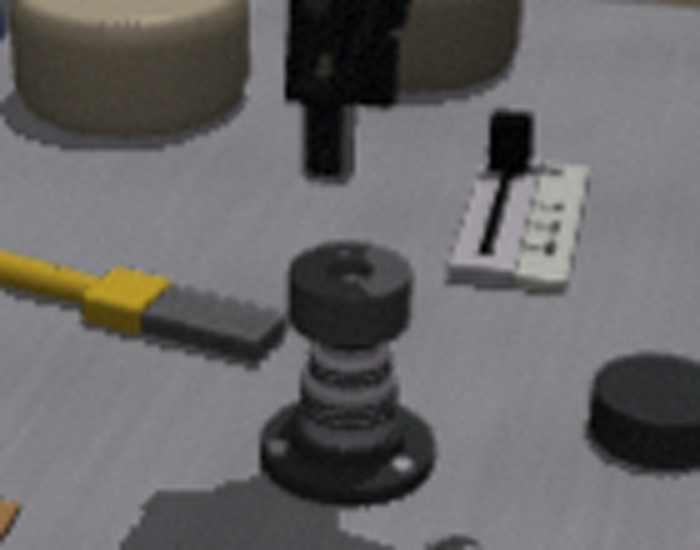

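The collar sits released and flat on the one-groove step. Next, the marker.

move_arm:
  commands:
    - [[0, -0.3, 0], [0, 0, 0], 1]
    - [[0.05, -0.6, 0], [0, 0, 0], 1]
    - [[0.1, -0.9, 0], [0, 0, -0.0145], 1]
    - [[0.1, -0.9, 0], [0, 0, -0.0145], 1]
    - [[0.1, -0.9, 0], [0, 0, -0.0145], 1]
    - [[0.1, -0.9, 0], [0, 0, -0.0145], 1]

```text
time: 14.85
tcp_pos: [0.5116, -0.1709, 0.1753]
ee_rot: [-0.001, -0.023, 1.0, 0.0]
ft_force: [-0.0, 0.1, -0.3]
width: 0.0855
grip_force: 0.0
```

move_arm:
  commands:
    - [[0, -0.3, 0], [0, 0, 0], 1]
    - [[0, -0.6, 0.1], [0, 0, 0], 1]
    - [[0, -0.815, 0.2], [0, 0, 0], 1]
    - [[0, -0.815, 0.3], [0, 0, 0], 1]
    - [[0, -0.815, 0.3], [0, 0, 0], 1]
    - [[0, -0.815, 0.3], [0, 0, 0], 1]

```text
time: 15.6
tcp_pos: [0.5199, -0.3339, 0.1163]
ee_rot: [0.0, -0.024, 1.0, 0.0]
ft_force: [-0.4, 0.0, 1.6]
width: 0.0854
grip_force: 0.0
```

move_arm:
  commands:
    - [[0.087, 0, 0], [0, 0, 0], 1]
    - [[0.087, 0, 0.1], [0, 0, 0], 1]
    - [[0.087, 0, 0.2], [0, 0, 0], 1]
    - [[0.087, 0, 0.3], [0, 0, 0], 1]
    - [[0.087, 0, 0.4], [0, 0, 0], 1]
    - [[0.087, 0, 0.4], [0, 0, 0], 1]
    - [[0.087, 0, 0.4], [0, 0, 0], 1]

```text
time: 16.48
tcp_pos: [0.502, -0.3361, 0.037]
ee_rot: [0.0, -0.023, 1.0, -0.0]
ft_force: [0.2, -0.3, 0.5]
width: 0.0853
grip_force: 0.0
```

move_arm:
  commands:
    - [[0, 0, 0], [0, 0, 0], 0.15]
    - [[0, 0, 0], [0, 0, 0], 0.15]
    - [[0, 0, 0], [0, 0, 0], 0.15]
    - [[0, 0, 0], [0, 0, 0], 0.15]
    - [[0, 0, 0], [0, 0, 0], 0.15]
    - [[0, 0, 0], [0, 0, 0], 0.15]
    - [[0, 0, 0], [0, 0, 0], 0.15]
    - [[0, 0, 0], [0, 0, 0], 0.15]
    - [[0, 0, 0], [0, 0, 0], 0.15]
    - [[0, 0, 0], [0, 0, 0], 0.15]

```text
time: 17.73
tcp_pos: [0.502, -0.336, 0.0362]
ee_rot: [0.0, -0.023, 1.0, -0.0]
ft_force: [-1.3, 1.2, 5.5]
width: 0.0189
grip_force: 58.6
```

move_arm:
  commands:
    - [[0, 0.04, 0], [0, 0, 0], 0.15]
    - [[0, 0.08, 0], [0, 0, 0], 0.15]
    - [[0, 0.12, 0], [0, 0, 0], 0.15]
    - [[0, 0.16, 0], [0, 0, 0], 0.15]
    - [[0, 0.2, 0], [0, 0, 0], 0.15]
    - [[0, 0.215, 0], [0, 0, 0], 0.15]
    - [[0, 0.215, 0], [0, 0, 0], 0.15]
    - [[0, 0.215, 0], [0, 0, 0], 0.15]

```text
time: 18.73
tcp_pos: [0.5, -0.2924, 0.0361]
ee_rot: [0.0, -0.023, 1.0, 0.0]
ft_force: [-0.8, 0.8, 6.3]
width: 0.0189
grip_force: 59.1
```

move_arm:
  commands:
    - [[0, 0, 0], [0, 0, 0], 0.6]
    - [[0, 0, 0], [0, 0, 0], 1]
    - [[0, 0, 0], [0, 0, 0], 1]
    - [[0, 0, 0], [0, 0, 0], 1]
    - [[0, 0, 0], [0, 0, 0], 1]
    - [[0, 0, 0], [0, 0, 0], 1]
    - [[0, 0, 0], [0, 0, 0], 1]

```text
time: 19.6
tcp_pos: [0.5, -0.293, 0.0359]
ee_rot: [-0.0, -0.023, 1.0, -0.0]
ft_force: [-0.1, 0.8, 0.1]
width: 0.0855
grip_force: 0.0
```

move_arm:
  commands:
    - [[0, 0, -0.1], [0, 0, 0], 1]
    - [[0, 0, -0.3], [0, 0, 0], 1]
    - [[0, 0, -0.6], [0, 0, 0], 1]
    - [[0, 0, -0.8], [0, 0, 0], 1]
    - [[-0.4, 0, -0.8], [0, 0, 0], 1]
    - [[-0.7, 0, -0.8], [0, 0, 0], 1]
    - [[-0.9, 0, -0.8], [0, 0, 0], 1]
    - [[-0.9, 0, -0.8], [0, 0, 0], 1]
    - [[-0.9, 0, -0.8], [0, 0, 0], 1]

```text
time: 20.72
tcp_pos: [0.6788, -0.2844, 0.195]
ee_rot: [-0.001, -0.023, 1.0, 0.0]
ft_force: [-0.3, 0.0, -0.3]
width: 0.0856
grip_force: 0.0
```

```bash
python3 - <<'E'
from d import *
o=env.get_obs();print(o['time'],o['tcp_pos'],o['ft_force'])
im=snap('top','m1');snap('side','m1s')
S=cv2.cvtColor(env.capture('side'),cv2.COLOR_RGB2BGR)
a=cv2.resize(cv2.cvtColor(im,cv2.COLOR_RGB2BGR)[180:235,240:400],None,fx=5,fy=5,interpolation=cv2.INTER_CUBIC)
b=cv2.resize(S[150:206,210:370],None,fx=5,fy=5,interpolation=cv2.INTER_CUBIC)
cv2.imwrite('pics/m1c.png',np.vstack([a,b]))
E
```

```text
20.725 [ 0.67883186 -0.28437935  0.19502478] [-0.31253584  0.0353663  -0.26076608]
```

View pics/m1c.png

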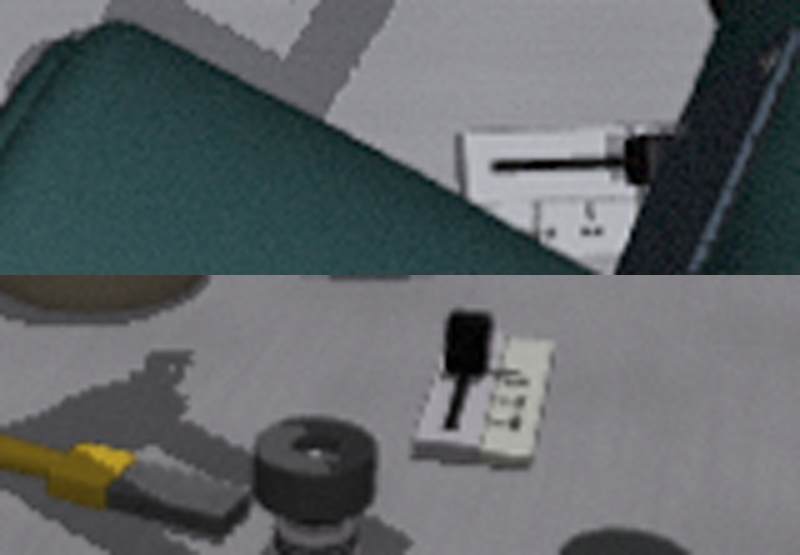

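The side crop shows the pointer at about (515,372), at the first mark. The block's edge in the top crop has moved from column 703 to 625, about 45 mm. I'll clear the arm away and confirm in numbers.

move_arm:
  commands:
    - [[0, 0.3, 0], [0, 0, 0], 1]
    - [[0, 0.6, 0], [0, 0, 0], 1]
    - [[0, 0.9, 0], [0, 0, 0], 1]
    - [[0, 1, 0], [0, 0, 0], 1]
    - [[0, 1, 0], [0, 0, 0], 1]

```text
time: 21.5
tcp_pos: [0.6701, -0.0843, 0.1964]
ee_rot: [0.0, -0.024, 1.0, -0.0]
ft_force: [0.3, 0.0, 0.1]
width: 0.0854
grip_force: 0.0
```

move_arm:
  commands:
    - [[0, 0.3, 0], [0, 0, 0], 1]
    - [[0, 0.6, 0], [0, 0, 0], 1]
    - [[0, 0.9, 0], [0, 0, 0], 1]
    - [[0, 1, 0], [0, 0, 0], 1]
    - [[0, 1, 0], [0, 0, 0], 1]

```text
time: 22.12
tcp_pos: [0.662, 0.1141, 0.1958]
ee_rot: [0.0, -0.023, 1.0, -0.0]
ft_force: [0.5, -1.3, 0.5]
width: 0.0857
grip_force: 0.0
```

```bash
python3 - <<'E'
from d import *
im=snap('top','m2'); T=cv2.imread('pics/m2.png');T0=cv2.imread('pics/top0.png')
for n,I in(('before',T0),('after',T)):
    g=cv2.cvtColor(I,cv2.COLOR_BGR2GRAY).astype(int)
    print(n)
    for v in(217,219,221,223): print(v,g[v,342:392:1].tolist())
    print(210,g[210,342:392].tolist())
E
```

```text
before
217 [140, 143, 141, 139, 140, 142, 138, 142, 140, 145, 143, 142, 142, 140, 142, 140, 144, 141, 141, 141, 141, 143, 141, 142, 141, 142, 141, 141, 142, 138, 140, 141, 140, 143, 142, 143, 142, 143, 147, 144, 100, 55, 107, 138, 147, 147, 144, 145, 144, 143]
219 [141, 138, 136, 137, 137, 127, 127, 125, 122, 124, 126, 120, 120, 123, 124, 125, 124, 123, 116, 118, 113, 125, 124, 123, 124, 121, 103, 127, 138, 137, 139, 143, 138, 138, 135, 131, 135, 133, 136, 136, 111, 60, 107, 135, 135, 132, 134, 136, 133, 133]
221 [141, 141, 143, 142, 122, 90, 124, 144, 140, 140, 140, 143, 141, 144, 145, 87, 114, 142, 143, 143, 142, 140, 139, 144, 142, 138, 81, 130, 145, 141, 141, 141, 143, 139, 142, 137, 139, 139, 141, 142, 117, 58, 88, 136, 142, 140, 141, 139, 140, 140]
223 [139, 142, 140, 143, 122, 88, 125, 143, 143, 143, 140, 139, 142, 142, 143, 110, 80, 140, 143, 140, 142, 140, 141, 141, 141, 137, 87, 120, 141, 139, 139, 144, 138, 140, 140, 138, 140, 141, 140, 143, 113, 70, 89, 137, 140, 140, 140, 142, 137, 138]
210 [147, 147, 147, 145, 144, 146, 144, 143, 145, 146, 147, 148, 135, 131, 133, 132, 
[... 713 characters left out ...]
8, 179, 180, 178, 178, 180, 182, 118, 143, 178, 181, 179, 178, 178, 178, 180, 180, 128, 109, 125, 180, 178, 179, 178, 179, 178, 176, 177, 177, 179, 178, 177, 177, 178, 177, 179, 178, 178, 176, 176, 179, 178]
223 [179, 179, 179, 180, 156, 118, 162, 183, 178, 179, 180, 178, 178, 180, 180, 145, 115, 175, 179, 177, 176, 177, 179, 178, 178, 125, 94, 114, 182, 178, 179, 177, 177, 178, 176, 180, 179, 178, 176, 178, 178, 177, 179, 176, 175, 176, 177, 178, 175, 178]
210 [181, 183, 183, 181, 183, 182, 184, 183, 184, 184, 186, 185, 174, 168, 171, 171, 169, 170, 173, 111, 104, 110, 95, 0, 3, 1, 0, 28, 52, 39, 37, 39, 25, 96, 146, 138, 136, 137, 135, 134, 134, 131, 113, 100, 100, 136, 176, 176, 178, 181]
```

The pointer's column (368.0) matches the one-stud mark (368.2), and nothing touches the robot. Handing in.

```bash
python3 -c "
from rig import env
print(env.sign_off())"
```

```text
the job is handed in; nothing more can be done
None
```

The collar (22 mm bore) sits pressed home and released on step 1, the marker's pointer is on the one-stud mark (within about 1 mm in the top view), and the job is handed in; no verdict was returned.

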